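Hang the grill turner in the free bracket of the utensil rail

ROBOT

A 6-joint arm with a two-finger parallel gripper is mounted at the origin on a cart in front of the work surface, level with it; the furniture and walls round the work are solid. World frame = base frame: x ahead of the robot, y to its left, z up, the work surface at z = 0. Lengths are in mm, angles in degrees, forces in N, time in s.
With the tool pointing down it reaches from about 300 to 850 mm from the base axis. Payload 4.2 kg.
Tool frame: the origin (TCP) lies at the very end of the fingers, on their centre line; the grasp point (between the pads) lies env.pinch_z behind it (env.pinch_z is the distance from the TCP to the grasp point, in mm); z points along the fingers, y is the line along which they close (so a half turn about z gives the same grasp; the last joint's range is limited). The gripper opens to 91 mm and grips with 3 to 60 N. Pads are 32 mm wide; open, the fingers measure 118 mm over their backs; the gripper's body (76 mm by 178 mm) begins 60 mm behind the grasp point.
Start: joints at [-72.995, 18.312, 89.639, -0, 72.044, -1.146], TCP at [179.132, -546.402, 213.976] pointing down, gripper open.
Joint ranges: [-177.97, 177.97], [-48.28, 115.42], [12.27, 149.76], [-77.06, 257.06], [2.81, 150.46], [-146.56, 146.56]. Speed limits (degrees/s): [147.25, 147.25, 180, 180, 180, 180].

INTERFACE

Orientations are given as [roll, pitch, yaw] about the fixed x, y, z axes, in that order (R = Rz(yaw) Ry(pitch) Rx(roll)).
In Python, from workcell import state, vision, job_done, env gives the robot as it stands.
- The arm moves only by the tool servo_tool, never from a script. Its argument "rows" is a list of rows, each a list of 5 numbers: the shift along the tool's x, y, z scaled (see below), then the turn about the tool's z scaled (see below), then the opening, from 0 (shut) to 1 (fully open). A call has 1 to 20 rows; each row is the pose to reach, as a shift and turn from the pose commanded when the call began, along the tool's axes at that moment; what a row does not reach only later rows make up. The controller multiplies each number of a shift by 200 mm and each number of a turn by 90 degrees. A row lasts 1/12 s, in which the tool goes at most 41.7 mm and 7.16 degrees, less where a joint would pass 70% of its speed; a pose out of reach is approached as far as the arm can. A call with a number of a shift or a turn outside -1 to 1 is refused whole. A call with a gripper value outside its range is refused whole. The fingers move at their own pace and stop on an object; "force" is the grip in N (left out, the last holds). Time passes only in rows, so rows that repeat a pose let the fingers close. It gives the time, the measured TCP pose, the force, the opening and the grip force at its end, in the units of the state.
- state(): the state, without advancing time (a new reading comes with each control period).
- vision.grab_frame(name): name is "side" or "top"; returns the picture (384x512x3 uint8, red, green, blue); there is no depth.
- vision.camera_info(name): a dict with "vertical_fov" (degrees; the focal length in pixels is half the picture's height over the tangent of half this angle, whatever the lens; pixels are square), "cx", "cy" (the principal point, pixels), "distortion" ([k1, k2, p1, p2, k3] as OpenCV has them; the pictures are not rectified), "T" (4x4, takes a point from camera to world coordinates). Camera axes: x right, y up, looking along -z (the intrinsics and any distortion apply to the point x, -y, -z); pixel columns grow to the right and rows downward; lengths in mm; the calibration is good to about 2 mm. A picture is of the moment at which its call begins. camera_info takes no time and is no camera call.
- job_done(): hands the job in; it is judged then, once.
The state is a dict: "time_s": time; "qpos": joint angles; "qvel": joint speeds; "effort": joint torques, N m; "ee_pos": TCP position; "ee_rot": TCP orientation; "force": force on the tool from outside, world axes, zero at the start; "torque": the same for the moment, N m; "gripper_width": finger opening in mm; "gripper_force": force on a finger pad.
Only numpy, scipy, OpenCV 4.12 (cv2) and the standard library are available. Lean on these libraries where they do the work, as an engineer would, in place of code of your own. Each camera call takes 0.05 s, during which the arm holds its last target. There are 200 camera calls.

TASK

The grill turner lies on the worktop in front of the grill: pick it up by the ball at the end of its handle, slacken your grip so that it swings down in the fingers until it hangs straight, blade down, and tighten again. Then slide its thin shank from the front into the one free bracket of the utensil rail and lower it until its steel collar rests fully home on the bracket's two wires behind their raised tips, and let it go so that it hangs there still and upright. Leave the two tools already on the rail hanging in their brackets, and do not disturb the lemon or the spice jar.

Things in the scene. Friction and masses are not known exactly. Their poses are not given: they have to be found in the camera images.
- turner: Loose grill turner, 260 mm long, 0.2 to 0.3 kg: wooden handle (at most 23 mm thick) with a lacquered ball end of 30 mm diameter, steel collar, thin steel shank, flat steel blade. Origin: ball centre; +x runs along the tool to the blade, +z is normal to the blade. It starts lying on its collar and blade tip, ball centre 21 mm above the worktop, the ball itself clear of it by 6 mm.
- turner_collar (a point): Centre of the lower (blade-side) face of the turner's collar, on the tool's axis, 80 mm from the ball centre along +x. The collar is 28 mm in diameter and 10 mm thick (70 to 80 mm from the ball centre). Below it the round shank, 7 mm in diameter, runs from 80 to 155 mm.
- turner_tip (a point): Middle of the blade's front edge, 245 mm from the ball centre along +x. The blade is 2.6 mm thick, 90 mm long (155 to 245 mm from the ball centre) and widens from 30 to 66 mm.
- turner_balance (a point): The turner's centre of mass, 138 mm from the ball centre along +x. Pinched on its ball from two sides, the tool turns about the line through the pads; friction against this is about 1.2 mm x grip force per pad (0.05 N m in all at 20 N, 0.29 N m at 120 N), its weight when level makes 0.28 to 0.42 N m: a hard grip holds it askew, a light one (a few N keep it from dropping) lets it hang straight.
- rack: Utensil rail, fixed on the worktop: a level steel rail 10 mm thick and 290 mm long on two slim dark posts with round feet 60 mm across. Origin: on the worktop below the rail's middle; y along the rail, z up, front to -x. Rail axis 185 mm above the worktop; only the handles of hung tools stand higher. Three wire brackets sit on it about 100 mm apart; two hold tools, one is free.
- free_bracket: The free bracket: two level parallel steel wires, 6 mm thick, 20 mm between axes (a slot 14 mm wide), standing out 87 mm from the rail to the front (-x), slot open in front, closed by a cross wire 43 mm before the rail's axis. From 71 mm out the tips flare to 36 mm apart and rise 7 mm, so a collar cannot slide out. Origin: on the rail's axis midway between the wires; axes as the rack's.
- free_bracket_seat (a point): Where the centre of the collar's lower face belongs: midway between the wires, 54 mm before the rail's axis, level with the tops of the wires (188 mm above the worktop). There the ball centre is 268 mm and the blade tip 23 mm above the worktop. The collar must come in at least 10 mm above this height to pass over the raised tips.
- grill_fork: A two-pronged grill fork with the same handle, ball and collar, loose, hanging in one of the two other brackets. Origin: centre of its ball; +x down the tool.
- scraper: A narrow flat scraper with the same handle, ball and collar, loose, hanging in the remaining bracket. Origin: centre of its ball; +x down the tool.
- lemon: A lemon, 71 x 53 x 51 mm, loose on the worktop at the left of the rail. Origin: centre of its underside.
- spice_jar: A spice jar with a lid, 47 mm across, 98 mm high, loose on the worktop at the right. Origin: centre of its underside.

How it is judged:
By the outcome, as a careful person would: the job done as asked, in the order asked, and still so for the second after the job is handed in, with the robot touching nothing.
It also fails if it takes over 69 s, if anything falls off the work surface, if the arm or the gripper's body presses on something with over 40 N, if the wrist force passes 120 N, or if a joint passes its speed limit or range.

## Working session

There is one attempt and no reset: what is moved stays moved. The work goes in short steps, Python scripts to look and compute and a tool call to move; the robot and the scene stay as the last step left them, time stands still between calls to the robot, and variables do not carry over. Pictures are saved under pics/ and viewed, at most 10 in all, crops included, and the job is handed in when it is done.

Besides the shell and the picture viewer there is one more tool, called as name(argument=value, ...), one argument or row to a line, values as JSON. servo_tool: Moves the arm, as the interface text tells. Its arguments: {"type":"object","properties":{"rows":{"type":"array"},"force":{"type":"number"}},"required":["rows"]}

```bash
ls; mkdir -p pics
python3 - <<'E'
from workcell import state, vision, job_done, env
import cv2
print(env.pinch_z, state())
for n in("side","top"):
    im=vision.grab_frame(n); cv2.imwrite(f"pics/{n}0.png",cv2.resize(im[:,:,::-1],None,fx=1.5,fy=1.5,interpolation=cv2.INTER_CUBIC))
    print(vision.camera_info(n))
E
```

```text
pics
18.8 {'time_s': 0.0, 'qpos': array([-7.29947215e+01,  1.83508502e+01,  8.97049364e+01, -5.84765162e-04,
        7.20425169e+01, -1.14534460e+00]), 'qvel': array([ 0.04795693,  0.07013051,  0.08496164,  0.07077551,  0.04275539,
       -0.02245728]), 'effort': array([-1.46768882e-03, -4.12459409e+01, -2.31969345e+01,  7.26045202e-02,
        4.55185643e-02, -1.63895184e-04]), 'ee_pos': array([ 178.98234033, -545.92151565,  213.13815277]), 'ee_rot': array([-1.79901705e+02, -1.40910306e-03,  1.81508027e+01]), 'force': array([ 0.29731942, -0.04936342,  0.41138409]), 'torque': array([-0.0153603 ,  0.02303326,  0.04923872]), 'gripper_force': 0.0, 'gripper_width': 91.16840760316869}
{'vertical_fov': 56.1293161001528, 'cx': 253.72212225883456, 'cy': 191.92772689502956, 'distortion': array([-0.08531252,  0.        ,  0.        ,  0.        ,  0.        ]), 'T': array([[-8.06008487e-01,  2.07889103e-01, -5.54195308e-01,
        -1.93772443e+02],
       [-5.91903270e-01, -2.84534856e-01,  7.54115664e-01,
         9.97080886e+02],
       [-9.15453202e-04,  9.35853640e-01,  3.52387749e-01,
         6.48053299e+02],
       [ 0.00000000e+00,  0.00000000e+00,  0.00000000e+00,
         1.00000000e+00]])}
{'vertical_fov': 55.259998434794156, 'cx': 254.0798783312763, 'cy': 183.06531662088253, 'distortion': array([-0.03668021,  0.        ,  0.        ,  0.        ,  0.        ]), 'T': array([[ 6.49792125e-03,  9.90855636e-01, -1.34769752e-01,
         3.44219656e+02],
       [-9.99927296e-01,  5.06929187e-03, -1.09409744e-02,
        -2.71961142e+01],
       [-1.01577389e-02,  1.34831048e-01,  9.90816536e-01,
         1.63408861e+03],
       [ 0.00000000e+00,  0.00000000e+00,  0.00000000e+00,
         1.00000000e+00]])}
```

View pics/side0.png

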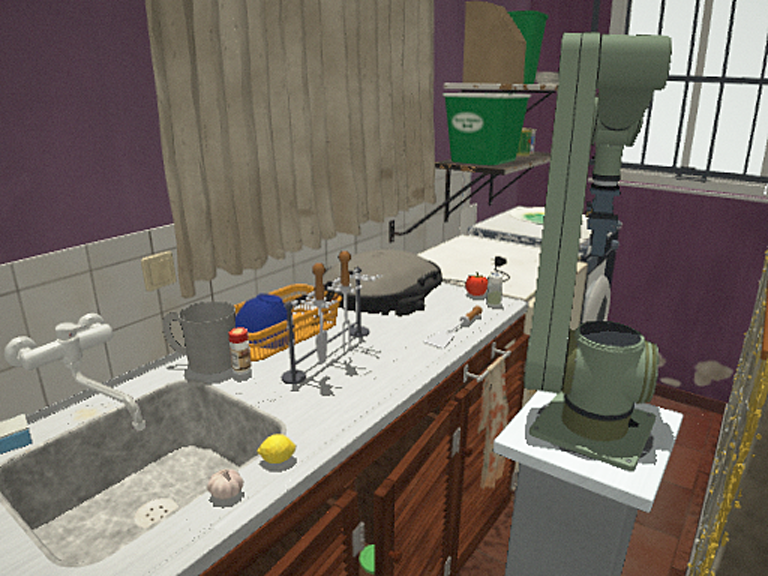

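View pics/top0.png

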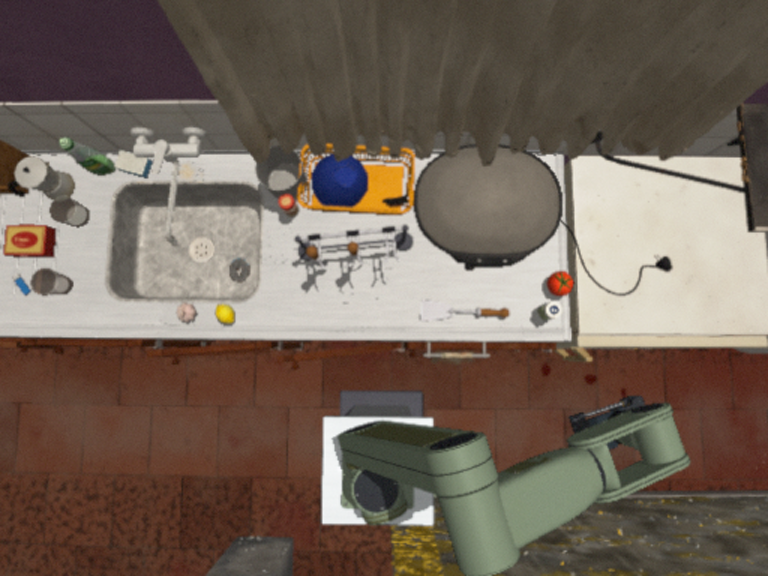

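```bash
cat > h.py <<'E'
import numpy as np, cv2
from workcell import state, vision, env
def K(n):
    c=vision.camera_info(n); f=192/np.tan(np.radians(c["vertical_fov"]/2))
    return np.array([[f,0,c["cx"]],[0,f,c["cy"]],[0,0,1]]),np.array(c["distortion"]),np.array(c["T"])
F=np.diag([1.,-1,-1])
def ray(n,p):
    k,d,T=K(n); u=cv2.undistortPoints(np.array([[p]],float),k,d)[0,0]
    v=T[:3,:3]@F@np.array([u[0],u[1],1]); return T[:3,3],v
def atz(n,p,z): o,v=ray(n,p); return o+v*(z-o[2])/v[2]
def proj(n,P):
    k,d,T=K(n); R=(T[:3,:3]@F).T; t=-R@T[:3,3]
    return cv2.projectPoints(np.array(P,float).reshape(-1,3),cv2.Rodrigues(R)[0],t,k,d)[0][:,0]
def tri(a,b):  # side px, top px
    (o,v),(q,w)=ray("side",a),ray("top",b); s=np.linalg.lstsq(np.c_[v,-w],q-o,rcond=None)[0]
    A,B=o+v*s[0],q+w*s[1]; return (A+B)/2,np.linalg.norm(A-B)
def crop(n,x0,x1,y0,y1,s,fn):
    im=vision.grab_frame(n)[y0:y1,x0:x1,::-1]
    cv2.imwrite(fn,cv2.resize(im,None,fx=s,fy=s,interpolation=cv2.INTER_CUBIC))
E
python3 -c "
from h import *
crop('top',190,380,140,225,4,'pics/t1.png'); crop('side',180,345,160,262,4.8,'pics/s1.png')"
```

```text
(no output)
```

View pics/t1.png

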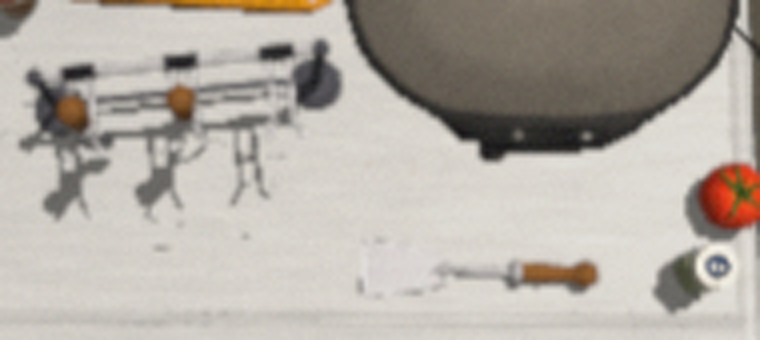

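View pics/s1.png

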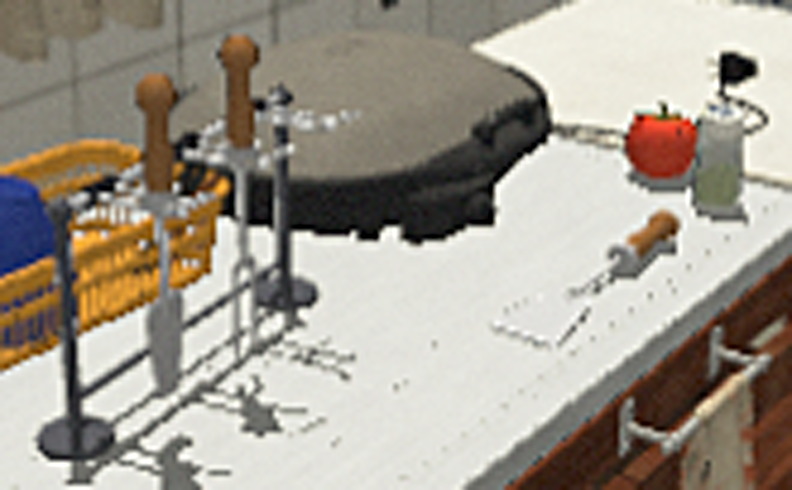

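Run:
```python
from h import *
np.set_printoptions(precision=1,suppress=True)
t=lambda x,y:(190+(x+.5)/4-.5,140+(y+.5)/4-.5); s=lambda x,y:(180+(x+.5)/4.8-.5,160+(y+.5)/4.8-.5)
print("ball",tri(s(663,224),t(584,273)),atz("top",t(584,273),21),atz("side",s(663,224),21))
print("tip",atz("top",t(362,268),2), "collar",atz("top",t(515,272),14))
print("jar",atz("top",t(717,266),98),atz("side",s(718,208),0))
print("feetL",atz("top",t(60,108),0),atz("side",s(75,438),0)); print("feetR",atz("top",t(317,83),0),atz("side",s(286,293),0))
print("postR",tri(s(281,95),t(320,48)),"postL",tri(s(62,210),t(36,80)))
for p in ((78,72),(180,61),(277,51)): print("blk",atz("top",t(*p),185))
print("b1",tri(s(155,93),t(72,110)),atz("top",t(72,110),268)); print("b2",tri(s(239,52),t(181,100)),atz("top",t(181,100),268))
print(proj("top",[[0,0,0],[500,0,0]]))
```

```text
ball (array([ 454.8, -369.2,   19.8]), np.float64(1.3675370431780185)) [ 455.4 -368.7   21. ] [ 453. -367.   21.]
tip [ 461.  -125.8    2. ] collar [ 456.6 -293.9   14. ]
jar [ 458.  -492.2   98. ] [ 449.1 -481.4    0. ]
feetL [640.6 215.6   0. ] [640.6 215.    0. ]
feetR [670.6 -75.6   0. ] [671.5 -76.6   0. ]
postR (array([669.9, -72.9, 184.7]), np.float64(0.5714382549530288)) postL (array([636.8, 214.1, 183.9]), np.float64(2.619571746759394))
blk [643.9 170.8 185. ]
blk [655.7  68.  185. ]
blk [666.4 -29.7 185. ]
b1 (array([590.5, 164.6, 266.7]), np.float64(0.37004836222957993)) [590.1 164.3 268. ]
b2 (array([600.5,  61.4, 268.7]), np.float64(1.0718350994240071)) [600.1  61.1 268. ]
[[251.1 313.3]
 [251.9 197.8]]
```

The top view shows the turner with its ball at crop (584,273), pointing left. The free bracket is the right-hand one, with its clamp at (277,51). The side view agrees. I'll head for the ball first.

Add to h.py:
```python
def go(target,yaw):
    s=state(); p=np.array(s["ee_pos"]); a=np.radians(s["ee_rot"][2]); d=np.array(target)-p
    R=np.array([[np.cos(a),np.sin(a),0],[np.sin(a),-np.cos(a),0],[0,0,-1]])
    print("t",round(s["time_s"],2),"pos",p.round(1),"rot",np.round(s["ee_rot"],1),"F",np.round(s["force"],1),"w",round(s["gripper_width"],1),round(s["gripper_force"],1))
    print("shift/200",(R.T@d/200).round(4),"turn/90",round(-((yaw-s["ee_rot"][2]+180)%360-180)/90,4))
```

```text
(no output)
```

servo_tool(
  rows=[
    [0.2, -0.05, 0.04, -0.08, 1],
    [0.4, -0.1, 0.08, -0.16, 1],
    [0.6, -0.15, 0.12, -0.24, 1],
    [0.794, -0.205, 0.16, -0.32, 1],
    [0.794, -0.205, 0.16, -0.392, 1],
    [0.794, -0.205, 0.16, -0.392, 1],
  ],
)

```text
time_s: 0.7
ee_pos: [318.7, -456.3, 181.2]
ee_rot: [-179.9, -0.0, 53.8]
force: [-0.6, -0.4, -0.0]
gripper_width: 90.9
gripper_force: 0.0
```

```bash
python3 -c "
from h import *
go([455,-368.8,130],88.7)"
```

```text
t 0.7 pos [ 318.7 -456.3  181.2] rot [-179.9   -0.    53.8] F [-0.6 -0.4 -0. ] w 90.9 0.0
shift/200 [0.7556 0.2911 0.256 ] turn/90 -0.3881
```

servo_tool(
  rows=[
    [0.19, 0.07, 0.05, -0.08, 1],
    [0.38, 0.145, 0.1, -0.16, 1],
    [0.57, 0.22, 0.15, -0.24, 1],
    [0.756, 0.291, 0.256, -0.32, 1],
    [0.756, 0.291, 0.256, -0.388, 1],
    [0.756, 0.291, 0.256, -0.388, 1],
    [0.756, 0.291, 0.256, -0.388, 1],
  ],
)

```text
time_s: 1.28
ee_pos: [453.6, -372.0, 130.8]
ee_rot: [-180.0, 0.0, 88.1]
force: [0.2, -0.9, 0.1]
gripper_width: 91.2
gripper_force: 0.0
```

```bash
python3 -c "
from h import *
go([455,-368.8,4],88.7)
s=state();print(proj('side',[s['ee_pos'],[455,-369,21]]),proj('top',[s['ee_pos'],[455,-369,21]]))
crop('side',270,350,150,225,8,'pics/s2.png')"
```

```text
t 1.28 pos [ 453.6 -372.   130.8] rot [-180.     0.    88.1] F [ 0.2 -0.9  0.1] w 91.2 0.0
shift/200 [0.0162 0.0064 0.634 ] turn/90 -0.007
[[319.67689786 182.78713761]
 [317.53992783 206.03134281]] [[342.06577545 206.49008611]
 [335.70591357 207.96128452]]
```

View pics/s2.png

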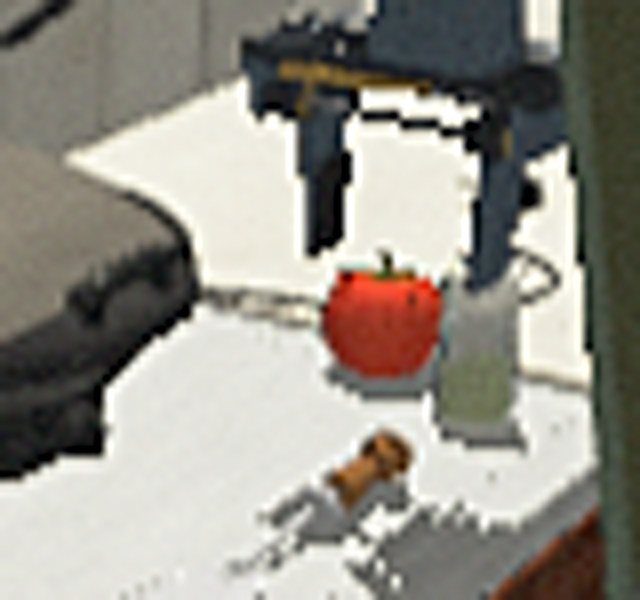

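The fingers straddle the line to the ball: their midpoint at crop (405,262) matches the projected TCP. Next I descend and grip.

servo_tool(
  rows=[
    [0.016, 0.006, 0.15, -0.007, 1],
    [0.016, 0.006, 0.3, -0.007, 1],
    [0.016, 0.006, 0.42, -0.007, 1],
    [0.016, 0.006, 0.5, -0.007, 1],
    [0.016, 0.006, 0.56, -0.007, 1],
    [0.016, 0.006, 0.6, -0.007, 1],
    [0.016, 0.006, 0.62, -0.007, 1],
    [0.016, 0.006, 0.628, -0.007, 1],
    [0.016, 0.006, 0.628, -0.007, 1],
    [0.016, 0.006, 0.628, -0.007, 1],
  ],
)

```text
time_s: 2.17
ee_pos: [455.7, -368.8, 6.1]
ee_rot: [179.9, 0.1, 88.9]
force: [-1.1, 0.0, -0.0]
gripper_width: 91.5
gripper_force: 0.0
```

```bash
python3 -c "
from h import *
go([455,-368.8,4],88.7)"
```

```text
t 2.17 pos [ 455.7 -368.8    6.1] rot [1.799e+02 1.000e-01 8.890e+01] F [-1.1  0.  -0. ] w 91.5 0.0
shift/200 [-0.0002 -0.0035  0.0106] turn/90 0.0025
```

servo_tool(
  rows=[
    [0, -0.003, 0.01, 0, 1],
    [0, -0.003, 0.01, 0, 0.7],
    [0, -0.003, 0.01, 0, 0.45],
    [0, -0.003, 0.01, 0, 0.35],
    [0, -0.003, 0.01, 0, 0.3],
    [0, -0.003, 0.01, 0, 0.25],
    [0, -0.003, 0.01, 0, 0.2],
    [0, -0.003, 0.01, 0, 0.1],
    [0, -0.003, 0.01, 0, 0.0],
    [0, -0.003, 0.01, 0, 0.0],
    [0, -0.003, 0.01, 0, 0.0],
    [0, -0.003, 0.01, 0, 0.0],
    [0, -0.003, 0.01, 0, 0.0],
  ],
  force=50,
)

```text
time_s: 3.25
ee_pos: [454.7, -368.1, 3.1]
ee_rot: [-180.0, 0.0, 89.0]
force: [0.3, -0.1, 0.5]
gripper_width: 27.4
gripper_force: 50.0
```

```bash
python3 -c "
from h import *
go([455,-368.8,4],88.7)"
```

```text
t 3.25 pos [ 454.7 -368.1    3.1] rot [-180.    0.   89.] F [ 0.3 -0.1  0.5] w 27.4 50.0
shift/200 [-0.0037  0.0015 -0.0043] turn/90 0.0031
```

servo_tool(
  rows=[
    [0.0, 0, -0.02, 0, 0],
    [0.005, 0, -0.05, 0, 0],
    [0.009, 0, -0.085, 0, 0],
    [0.017, 0, -0.125, 0, 0],
    [0.027, 0, -0.175, 0, 0],
    [0.04, 0, -0.225, 0, 0],
    [0.055, 0, -0.275, 0, 0],
    [0.073, 0, -0.325, 0, 0],
    [0.093, 0, -0.375, 0, 0],
    [0.115, 0, -0.425, 0, 0],
    [0.14, 0, -0.475, 0, 0],
    [0.17, 0, -0.525, 0, 0],
    [0.2, 0, -0.575, 0, 0],
    [0.235, 0, -0.625, 0, 0],
    [0.275, 0, -0.675, 0, 0],
    [0.32, 0, -0.725, 0, 0],
    [0.37, 0, -0.775, 0, 0],
    [0.42, 0, -0.825, 0, 0],
    [0.48, 0, -0.875, 0, 0],
    [0.54, 0, -0.92, 0, 0],
  ],
)

```text
time_s: 4.92
ee_pos: [456.7, -258.8, 188.2]
ee_rot: [180.0, 0.0, 89.0]
force: [0.6, -0.0, -2.3]
gripper_width: 27.8
gripper_force: 50.0
```

servo_tool(
  rows=[
    [0.1, 0, -0.08, 0, 0],
    [0.2, 0, -0.18, 0, 0],
    [0.24, 0, -0.28, 0, 0],
    [0.25, 0, -0.38, 0, 0],
    [0.25, 0, -0.46, 0, 0],
    [0.25, 0, -0.5, 0, 0],
    [0.25, 0, -0.5, 0, 0],
    [0.25, 0, -0.5, 0, 0],
  ],
)

```text
time_s: 5.58
ee_pos: [457.3, -209.6, 286.9]
ee_rot: [-180.0, -0.0, 89.0]
force: [0.1, -0.3, -3.0]
gripper_width: 28.0
gripper_force: 50.0
```

```bash
python3 -c "
from h import *
go([455,-218,290],88.7)
s=state();print(proj('side',[s['ee_pos']+[0,0,18.8],s['ee_pos']+[0,0,-226]]))
crop('side',210,350,100,260,3.7,'pics/s3.png')"
```

```text
t 5.58 pos [ 457.3 -209.6  286.9] rot [-180.   -0.   89.] F [ 0.1 -0.3 -3. ] w 28.0 50.0
shift/200 [-0.0423 -0.0107 -0.0155] turn/90 0.0032
[[302.70653189 151.0691217 ]
 [299.95163223 209.1544211 ]]
```

View pics/s3.png

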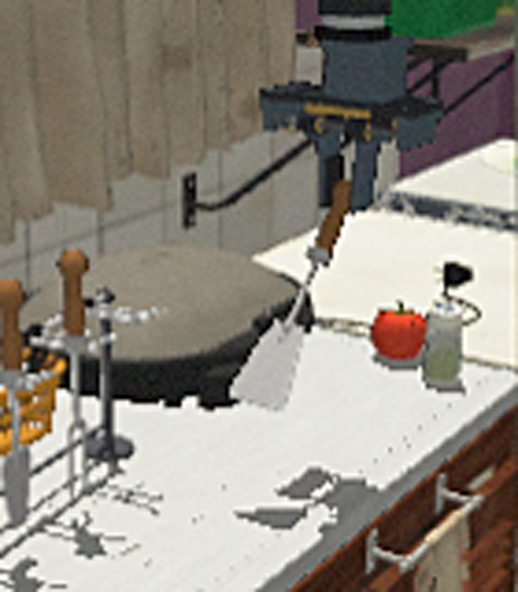

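The turner is held askew, about 30° off vertical with the blade at crop (265,370). Now I slacken the grip.

servo_tool(
  rows=[
    [0, 0, 0, 0, 0],
    [0, 0, 0, 0, 0],
    [0, 0, 0, 0, 0],
    [0, 0, 0, 0, 0],
    [0, 0, 0, 0, 0],
    [0, 0, 0, 0, 0],
    [0, 0, 0, 0, 0],
    [0, 0, 0, 0, 0],
    [0, 0, 0, 0, 0],
    [0, 0, 0, 0, 0],
    [0, 0, 0, 0, 0],
    [0, 0, 0, 0, 0],
    [0, 0, 0, 0, 0],
    [0, 0, 0, 0, 0],
    [0, 0, 0, 0, 0],
    [0, 0, 0, 0, 0],
    [0, 0, 0, 0, 0],
    [0, 0, 0, 0, 0],
    [0, 0, 0, 0, 0],
    [0, 0, 0, 0, 0],
  ],
  force=6,
)

```text
time_s: 7.3
ee_pos: [457.5, -209.7, 287.1]
ee_rot: [-180.0, -0.0, 89.0]
force: [-1.2, 0.1, -2.6]
gripper_width: 29.3
gripper_force: 6.0
```

servo_tool(
  rows=[
    [0, 0, 0, 0, 0],
    [0, 0, 0, 0, 0],
    [0, 0, 0, 0, 0],
    [0, 0, 0, 0, 0],
    [0, 0, 0, 0, 0],
    [0, 0, 0, 0, 0],
    [0, 0, 0, 0, 0],
    [0, 0, 0, 0, 0],
    [0, 0, 0, 0, 0],
    [0, 0, 0, 0, 0],
  ],
  force=5,
)

```text
time_s: 8.13
ee_pos: [457.6, -209.8, 287.1]
ee_rot: [-180.0, -0.0, 89.0]
force: [0.8, 0.3, -2.5]
gripper_width: 29.5
gripper_force: 5.0
```

servo_tool(
  rows=[
    [0, 0, 0, 0, 0],
    [0, 0, 0, 0, 0],
    [0, 0, 0, 0, 0],
    [0, 0, 0, 0, 0],
    [0, 0, 0, 0, 0],
    [0, 0, 0, 0, 0],
  ],
  force=50,
)

```text
time_s: 8.63
ee_pos: [457.6, -210.1, 287.2]
ee_rot: [180.0, 0.0, 89.0]
force: [-0.1, -0.5, -3.4]
gripper_width: 27.8
gripper_force: 50.0
```

```bash
python3 -c "
from h import *
go([455,-218,290],88.7)
s=state();print(proj('side',[s['ee_pos']+[0,0,18.8],s['ee_pos']+[0,0,-61],s['ee_pos']+[0,0,-226]]))
crop('side',240,350,120,240,4.9,'pics/s4.png')"
```

```text
t 8.63 pos [ 457.6 -210.1  287.2] rot [180.   0.  89.] F [-0.1 -0.5 -3.4] w 27.8 50.0
shift/200 [-0.0395 -0.0123 -0.0141] turn/90 0.0031
[[302.71042124 150.95967966]
 [301.80079394 170.64032381]
 [299.95661521 209.03212488]]
```

View pics/s4.png

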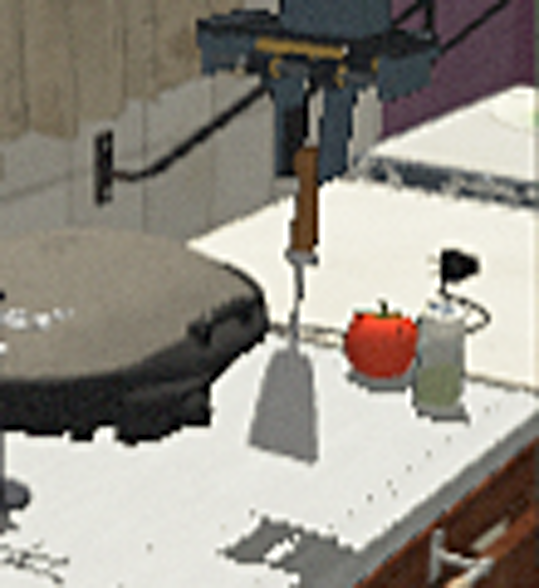

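The turner now hangs near vertical, about 3° off: collar at crop (300,257), tip at (284,453). The ball has slid about 12 mm down the pads. I'll move it in front of the free bracket and measure there.

```bash
python3 -c "
from h import *
go([532,-44,300],95.96)"
```

```text
t 8.68 pos [ 457.6 -210.1  287.1] rot [180.   0.  89.] F [-0.3 -0.1 -2. ] w 27.4 50.0
shift/200 [ 0.8372  0.3573 -0.0643] turn/90 -0.0776
```

servo_tool(
  rows=[
    [0.008, 0.004, -0.01, 0, 0],
    [0.025, 0.011, -0.02, 0, 0],
    [0.059, 0.025, -0.03, -0.01, 0],
    [0.1, 0.043, -0.04, -0.01, 0],
    [0.151, 0.064, -0.05, -0.02, 0],
    [0.209, 0.089, -0.06, -0.02, 0],
    [0.276, 0.118, -0.064, -0.03, 0],
    [0.343, 0.146, -0.064, -0.04, 0],
    [0.419, 0.179, -0.064, -0.04, 0],
    [0.494, 0.211, -0.064, -0.05, 0],
    [0.561, 0.239, -0.064, -0.06, 0],
    [0.628, 0.268, -0.064, -0.07, 0],
    [0.687, 0.293, -0.064, -0.075, 0],
    [0.737, 0.314, -0.064, -0.078, 0],
    [0.779, 0.332, -0.064, -0.078, 0],
    [0.812, 0.347, -0.064, -0.078, 0],
    [0.829, 0.354, -0.064, -0.078, 0],
    [0.837, 0.357, -0.064, -0.078, 0],
    [0.837, 0.357, -0.064, -0.078, 0],
    [0.837, 0.357, -0.064, -0.078, 0],
  ],
)

```text
time_s: 10.35
ee_pos: [531.8, -44.3, 299.9]
ee_rot: [-180.0, 0.0, 96.0]
force: [-0.2, -0.3, -2.4]
gripper_width: 27.8
gripper_force: 50.0
```

```bash
python3 -c "
from h import *
go([532,-44,300],95.96)
p=state()['ee_pos']
P=[p+[0,0,6],p+[0,0,-74],p+[0,0,-239]]
print(p,proj('side',P),proj('top',P))
cv2.setNumThreads(1)
crop('side',200,300,135,255,4.9,'pics/s5.png');crop('top',190,310,135,215,6,'pics/t5.png')
a=cv2.imread('pics/s5.png');b=cv2.imread('pics/t5.png');print(a.shape,b.shape)
"
```

```text
t 10.35 pos [531.8 -44.3 299.9] rot [-180.    0.   96.] F [-0.2 -0.3 -2.4] w 27.8 50.0
shift/200 [ 0.0016  0.0012 -0.0003] turn/90 0.0002
[531.79538181 -44.34312278 299.94583041] [[262.50317044 156.99333558]
 [262.34346184 177.88124204]
 [262.02025511 218.33219644]] [[262.79266569 181.23317106]
 [262.51628699 184.12097944]
 [262.03353557 189.1641404 ]]
(588, 490, 3) (480, 720, 3)
```

View pics/s5.png

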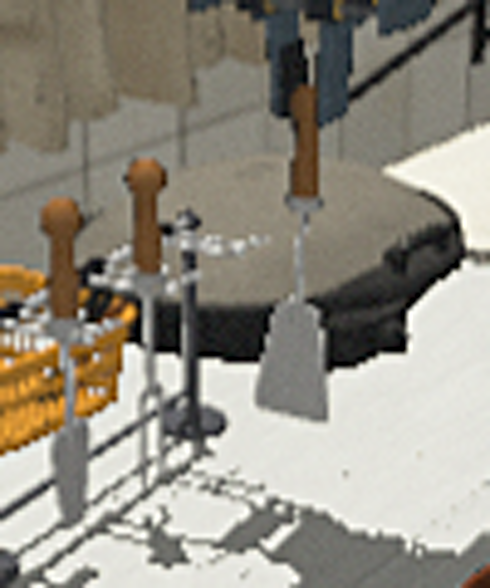

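View pics/t5.png

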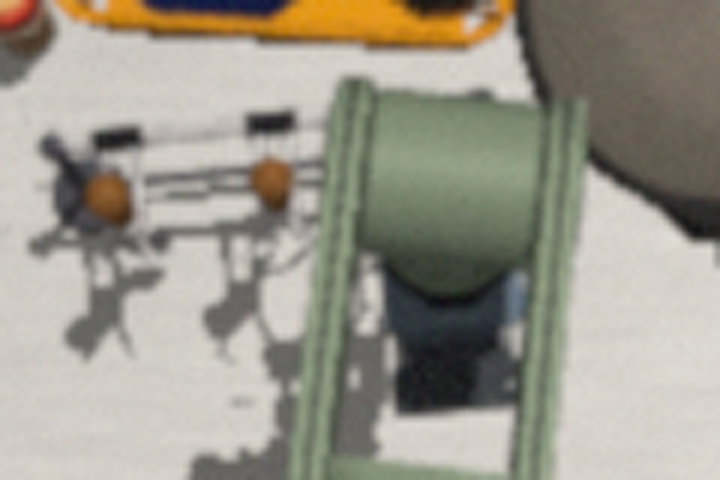

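The side view shows the turner in front of the rail: collar at crop (304,205), tip at (292,414), so tilted a few degrees towards +y. The top view is blocked by the arm. I'll work out where the collar and shank are.

Run:
```python
from h import *
np.set_printoptions(precision=1,suppress=True)
s=lambda x,y:(200+(x+.5)/4.9-.5,135+(y+.5)/4.9-.5)
for n,p in (("ball",(310,106)),("collar",(304.5,205)),("shank end",(299.5,296)),("tip",(292,414))):
    o,v=ray("side",s(*p)); print(n,o+v*(531.8-o[0])/v[0])
# hung tool check: ball2, collar2 at crop
for n,p in (("b2",(146,177)),("c2",(150,270)),("b1",(62,217)),("c1",(66,328))):
    o,v=ray("side",s(*p)); print(n,o+v*((600.3 if n[1]=='2' else 590.3)-o[0])/v[0])
```

```text
ball [531.8 -46.6 308.3]
collar [531.8 -40.4 232.6]
shank end [531.8 -34.6 160.8]
tip [531.8 -25.5  64.8]
b2 [600.3  62.4 268. ]
c2 [600.3  60.5 195.5]
b1 [590.3 163.3 266.8]
c1 [590.3 164.1 185.6]
```

Tilt is about 5°, and the ball sits 8 mm from the finger ends. I'll straighten it and reseat the ball by resting the blade edge lightly on the worktop under a soft grip.

servo_tool(
  rows=[
    [0, 0, 0.03, 0, 0],
    [0, 0, 0.08, 0, 0],
    [0, 0, 0.14, 0, 0],
    [0, 0, 0.2, 0, 0],
    [0, 0, 0.25, 0, 0],
    [0, 0, 0.28, 0, 0],
    [0, 0, 0.295, 0, 0],
    [0, 0, 0.3, 0, 0],
    [0, 0, 0.3, 0, 0],
  ],
)

```text
time_s: 11.2
ee_pos: [532.1, -44.0, 240.0]
ee_rot: [180.0, 0.0, 96.0]
force: [0.7, 0.1, -2.9]
gripper_width: 27.6
gripper_force: 50.0
```

servo_tool(
  rows=[
    [0, 0, 0, 0, 0],
    [0, 0, 0, 0, 0],
    [0, 0, 0.01, 0, 0],
    [0, 0, 0.02, 0, 0],
    [0.01, 0, 0.03, 0, 0],
    [0.02, 0, 0.037, 0, 0],
    [0.03, 0, 0.044, 0, 0],
    [0.04, 0, 0.05, 0, 0],
    [0.05, 0, 0.055, 0, 0],
    [0.06, 0, 0.06, 0, 0],
    [0.07, 0, 0.065, 0, 0],
    [0.08, 0, 0.07, 0, 0],
    [0.09, 0, 0.07, 0, 0],
    [0.1, 0, 0.07, 0, 0],
    [0.1, 0, 0.07, 0, 0],
  ],
  force=10,
)

```text
time_s: 12.45
ee_pos: [532.7, -23.6, 231.2]
ee_rot: [179.4, 0.1, 96.0]
force: [-0.8, 1.4, 18.8]
gripper_width: 29.0
gripper_force: 10.0
```

servo_tool(
  rows=[
    [0, 0, 0, 0, 0],
    [0, 0, 0, 0, 0],
    [0, 0, 0, 0, 0],
    [0, 0, 0, 0, 0],
    [0, 0, -0.02, 0, 0],
    [0, 0, -0.06, 0, 0],
    [0, 0, -0.12, 0, 0],
    [0, 0, -0.2, 0, 0],
    [0, 0, -0.27, 0, 0],
    [0, 0, -0.32, 0, 0],
    [0, 0, -0.34, 0, 0],
    [0, 0, -0.345, 0, 0],
    [0, 0, -0.345, 0, 0],
    [0, 0, -0.345, 0, 0],
  ],
  force=50,
)

```text
time_s: 13.62
ee_pos: [529.3, -24.0, 293.9]
ee_rot: [-179.9, -0.0, 96.0]
force: [0.3, 0.9, -2.9]
gripper_width: 27.8
gripper_force: 50.0
```

```bash
python3 -c "
from h import *
go([532,-44,300],95.96)
crop('side',200,300,135,255,4.9,'pics/s6.png')
"
```

```text
t 13.62 pos [529.3 -24.  293.9] rot [-179.9   -0.    96. ] F [ 0.3  0.9 -2.9] w 27.8 50.0
shift/200 [-0.1008  0.0027 -0.0304] turn/90 0.0004
```

View pics/s6.png

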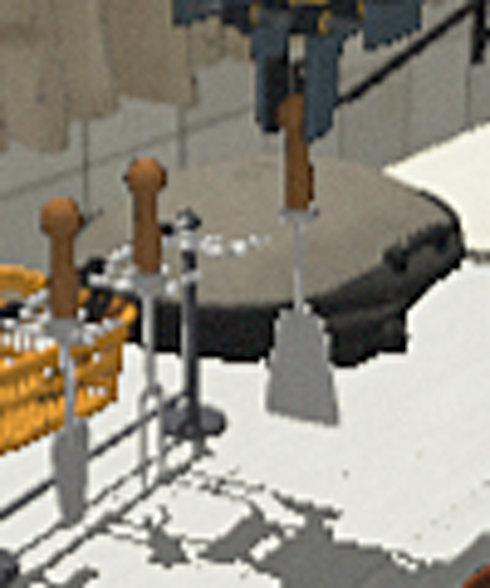

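Run:
```python
from h import *
np.set_printoptions(precision=1,suppress=True)
s=lambda x,y:(200+(x+.5)/4.9-.5,135+(y+.5)/4.9-.5)
for n,p in (("ball",(298,115)),("collar",(299,213)),("shank end",(299,305)),("tip",(302,418))):
    o,v=ray("side",s(*p)); print(n,o+v*(529.3-o[0])/v[0])
go([529.3+10.6*.104,-24-10,300],96)
```

```text
ball [529.3 -27.7 306. ]
collar [529.3 -29.7 229.6]
shank end [529.3 -30.5 155.3]
tip [529.3 -35.6  58.2]
t 13.67 pos [529.4 -24.  293.9] rot [-179.9   -0.    96. ] F [ 0.3  0.7 -3. ] w 27.5 50.0
shift/200 [-0.1 -0.  -0. ] turn/90 0.0
```

It now hangs within 2° of vertical (collar crop (299,213), tip (302,418)). I'll line it up with the slot and come up to the flared tips.

servo_tool(
  rows=[
    [-0.01, 0, 0.01, 0, 0],
    [-0.03, 0, 0.03, 0, 0],
    [-0.055, 0, 0.045, 0, 0],
    [-0.075, 0, 0.055, 0, 0],
    [-0.08, 0.01, 0.06, 0, 0],
    [-0.08, 0.03, 0.06, 0, 0],
    [-0.08, 0.07, 0.06, 0, 0],
    [-0.08, 0.12, 0.06, 0, 0],
    [-0.08, 0.17, 0.06, 0, 0],
    [-0.08, 0.21, 0.06, 0, 0],
    [-0.08, 0.24, 0.06, 0, 0],
    [-0.08, 0.25, 0.06, 0, 0],
    [-0.08, 0.25, 0.06, 0, 0],
    [-0.08, 0.25, 0.06, 0, 0],
  ],
)

```text
time_s: 14.83
ee_pos: [581.1, -34.7, 282.8]
ee_rot: [-180.0, -0.0, 96.0]
force: [-0.8, 1.2, -2.7]
gripper_width: 27.7
gripper_force: 50.0
```

```bash
python3 -c "
from h import *
np.set_printoptions(precision=1,suppress=True)
go([607,-32,282],95.96)
# expected bracket geometry in crop px
O=np.array([665.6,-30.6,0]);a=np.radians(5.96);X=np.array([np.cos(a),np.sin(a),0]);Y=np.array([-np.sin(a),np.cos(a),0])
for x,y,z in [(-43,10,185),(-43,-10,185),(-71,10,185),(-71,-10,185),(-87,18,192),(-87,-18,192),(-54,0,188)]:
    print(x,y,(proj('side',O+x*X+y*Y+[0,0,z])[0]-[215,140]+.5)*8-.5)
crop('side',215,285,140,210,8,'pics/s7.png')
"
```

```text
t 14.83 pos [581.1 -34.7 282.8] rot [-180.   -0.   96.] F [-0.8  1.2 -2.7] w 27.7 50.0
shift/200 [-0.   0.1  0. ] turn/90 0.0005
-43 10 [205.4 362.7]
-43 -10 [227.4 350.8]
-71 10 [255.1 372.6]
-71 -10 [276.7 360.5]
-87 18 [275.1 369.3]
-87 -18 [313.7 347.5]
-54 0 [235.8 354.7]
```

View pics/s7.png

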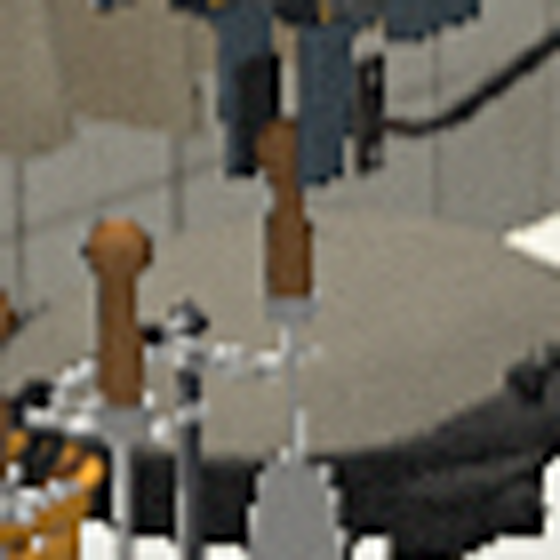

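Against the projected tips (275,369)/(314,347), the shank at (292,358) is centred, with the collar about 24 mm above seat height. That was my last allowed picture, so I'll go by forces and image code from here.

servo_tool(
  rows=[
    [0, 0.01, 0, 0, 0],
    [0, 0.025, 0, 0, 0],
    [0, 0.045, 0, 0, 0],
    [0, 0.065, 0, 0, 0],
    [0, 0.085, 0, 0, 0],
    [0, 0.105, 0, 0, 0],
    [0, 0.125, 0, 0, 0],
    [0, 0.14, 0, 0, 0],
    [0, 0.15, 0, 0, 0],
    [0, 0.152, 0, 0, 0],
    [0, 0.152, 0, 0, 0],
    [0, 0.152, 0, 0, 0],
  ],
)

```text
time_s: 15.88
ee_pos: [611.3, -31.6, 282.9]
ee_rot: [-180.0, 0.0, 96.0]
force: [-0.3, -0.2, -2.4]
gripper_width: 27.9
gripper_force: 50.0
```

```bash
python3 -c "
from h import *
go([611.8,-31.5,264],95.96);print(state()['torque'])"
```

```text
t 15.88 pos [611.3 -31.6 282.9] rot [-180.    0.   96.] F [-0.3 -0.2 -2.4] w 27.9 50.0
shift/200 [0.0002 0.0023 0.0946] turn/90 0.0005
[-0.04508211 -0.10247686 -0.00375643]
```

servo_tool(
  rows=[
    [0, 0, 0.01, 0, 0],
    [0, 0, 0.025, 0, 0],
    [0, 0, 0.045, 0, 0],
    [0, 0, 0.065, 0, 0],
    [0, 0, 0.08, 0, 0],
    [0, 0, 0.085, 0, 0],
    [0, 0, 0.085, 0, 0],
    [0, 0, 0.085, 0, 0],
  ],
)

```text
time_s: 16.55
ee_pos: [611.5, -31.6, 265.9]
ee_rot: [180.0, 0.0, 96.0]
force: [1.2, 0.2, -3.2]
gripper_width: 28.1
gripper_force: 50.0
```

servo_tool(
  rows=[
    [0, 0, 0.005, 0, 0],
    [0, 0, 0.01, 0, 0],
    [0, 0, 0.01, 0, 0],
    [0, 0, 0.01, 0, 0],
  ],
)

```text
time_s: 16.88
ee_pos: [611.5, -31.6, 263.9]
ee_rot: [180.0, 0.0, 96.0]
force: [-1.0, 0.3, -3.0]
gripper_width: 27.6
gripper_force: 50.0
```

servo_tool(
  rows=[
    [0, 0, 0.005, 0, 0],
    [0, 0, 0.01, 0, 0],
    [0, 0, 0.01, 0, 0],
    [0, 0, 0.01, 0, 0],
  ],
)

```text
time_s: 17.22
ee_pos: [611.4, -31.6, 261.8]
ee_rot: [-180.0, 0.0, 96.0]
force: [0.0, -0.5, -3.6]
gripper_width: 27.7
gripper_force: 50.0
```

servo_tool(
  rows=[
    [0, 0, 0.005, 0, 0],
    [0, 0, 0.01, 0, 0],
    [0, 0, 0.01, 0, 0],
    [0, 0, 0.01, 0, 0],
  ],
)

```text
time_s: 17.55
ee_pos: [611.4, -31.5, 259.8]
ee_rot: [-180.0, 0.0, 96.0]
force: [-0.1, 0.5, -2.6]
gripper_width: 27.9
gripper_force: 50.0
```

servo_tool(
  rows=[
    [0, 0, 0.005, 0, 0],
    [0, 0, 0.01, 0, 0],
    [0, 0, 0.01, 0, 0],
    [0, 0, 0.01, 0, 0],
  ],
)

```text
time_s: 17.88
ee_pos: [611.4, -31.6, 257.8]
ee_rot: [-180.0, 0.0, 96.0]
force: [-0.1, -0.4, -3.2]
gripper_width: 27.9
gripper_force: 50.0
```

servo_tool(
  rows=[
    [0, 0, 0.005, 0, 0],
    [0, 0, 0.008, 0, 0],
    [0, 0, 0.008, 0, 0],
    [0, 0, 0.008, 0, 0],
  ],
)

```text
time_s: 18.22
ee_pos: [611.5, -31.5, 256.3]
ee_rot: [-180.0, 0.0, 96.0]
force: [-0.0, 0.6, -3.9]
gripper_width: 27.5
gripper_force: 50.0
```

servo_tool(
  rows=[
    [0, 0, 0.005, 0, 0],
    [0, 0, 0.008, 0, 0],
    [0, 0, 0.008, 0, 0],
    [0, 0, 0.008, 0, 0],
  ],
)

```text
time_s: 18.55
ee_pos: [611.5, -31.6, 254.9]
ee_rot: [180.0, 0.0, 96.0]
force: [-0.3, 0.3, -2.3]
gripper_width: 27.5
gripper_force: 50.0
```

servo_tool(
  rows=[
    [0, 0, 0.005, 0, 0],
    [0, 0, 0.008, 0, 0],
    [0, 0, 0.008, 0, 0],
    [0, 0, 0.008, 0, 0],
  ],
)

```text
time_s: 18.88
ee_pos: [611.6, -31.8, 254.7]
ee_rot: [179.9, 0.0, 96.0]
force: [-2.4, -0.4, 6.0]
gripper_width: 27.9
gripper_force: 50.0
```

```bash
python3 -c "
from h import *
go([611.8,-31.5,253],95.96)"
```

```text
t 18.88 pos [611.6 -31.8 254.7] rot [179.9   0.   96. ] F [-2.4 -0.4  6. ] w 27.9 50.0
shift/200 [0.0012 0.001  0.0085] turn/90 0.0004
```

Collar contact at TCP z 254.7, which matches the seat height. Now I slacken, let it settle, open and rise.

servo_tool(
  rows=[
    [0, 0, 0, 0, 0],
    [0, 0, 0, 0, 0],
    [0, 0, 0, 0, 0],
    [0, 0, 0, 0, 0],
    [0, 0, 0, 0, 0],
    [0, 0, 0, 0, 0],
  ],
  force=4,
)

```text
time_s: 19.38
ee_pos: [612.0, -31.7, 254.3]
ee_rot: [179.9, 0.0, 96.0]
force: [-1.7, -0.2, 5.2]
gripper_width: 29.3
gripper_force: 4.0
```

servo_tool(
  rows=[
    [0, 0, 0, 0, 0.33],
    [0, 0, 0, 0, 0.35],
    [0, 0, 0, 0, 0.4],
    [0, 0, 0, 0, 0.5],
    [0, 0, 0, 0, 0.6],
    [0, 0, 0, 0, 0.6],
    [0, 0, 0, 0, 0.6],
    [0, 0, 0, 0, 0.6],
    [0, 0, 0, 0, 0.6],
  ],
)

```text
time_s: 20.13
ee_pos: [611.5, -31.6, 253.1]
ee_rot: [180.0, 0.0, 96.0]
force: [0.2, -0.2, -0.3]
gripper_width: 54.8
gripper_force: 0.0
```

```bash
python3 -c "
from h import *
go([611.8,-31.5,400],95.96)"
```

```text
t 20.13 pos [611.5 -31.6 253.1] rot [180.   0.  96.] F [ 0.2 -0.2 -0.3] w 54.8 0.0
shift/200 [ 2.000e-04  1.400e-03 -7.344e-01] turn/90 0.0005
```

Released. I rise straight up, then back off towards the robot so the top view clears.

servo_tool(
  rows=[
    [0, 0, -0.02, 0, 0.6],
    [0, 0, -0.06, 0, 0.6],
    [0, 0, -0.12, 0, 0.6],
    [0, 0, -0.2, 0, 0.6],
    [0, 0, -0.3, 0, 0.6],
    [0, 0, -0.42, 0, 0.6],
    [0, 0, -0.54, 0, 0.6],
    [0, -0.05, -0.62, 0, 0.6],
    [0, -0.15, -0.65, 0, 0.6],
    [0, -0.3, -0.65, 0, 0.6],
    [0, -0.48, -0.65, 0, 0.6],
    [0, -0.66, -0.65, 0, 0.6],
    [0, -0.82, -0.65, 0, 0.6],
    [0, -0.92, -0.65, 0, 0.6],
    [0, -0.96, -0.65, 0, 0.6],
    [0, -0.96, -0.65, 0, 0.6],
  ],
)

```text
time_s: 21.47
ee_pos: [419.5, -51.7, 384.7]
ee_rot: [179.8, 0.0, 96.0]
force: [0.1, 0.1, -0.4]
gripper_width: 54.6
gripper_force: 0.0
```

servo_tool(
  rows=[
    [-0.1, -0.05, 0, 0, 0.6],
    [-0.25, -0.1, 0, 0, 0.6],
    [-0.4, -0.1, 0, 0, 0.6],
    [-0.6, -0.1, 0, 0, 0.6],
    [-0.8, -0.1, 0, 0, 0.6],
    [-0.95, -0.1, 0, 0, 0.6],
    [-1, -0.1, 0, 0, 0.6],
    [-1, -0.1, 0, 0, 0.6],
  ],
)

```text
time_s: 22.13
ee_pos: [422.9, -255.0, 382.0]
ee_rot: [-179.9, -0.0, 95.8]
force: [0.0, -0.2, -0.1]
gripper_width: 54.6
gripper_force: 0.0
```

Run:
```python
from h import *
np.set_printoptions(precision=1,suppress=True)
go([400,-200,380],96)
def blobs(n):
    im=vision.grab_frame(n); h=cv2.cvtColor(im,cv2.COLOR_RGB2HSV)
    m=cv2.inRange(h,(5,110,60),(16,230,210)); m[:, :]=m
    x0,x1,y0,y1=(190,300,135,200) if n=="top" else (180,290,120,240)
    k,_,st,c=cv2.connectedComponentsWithStats(m[y0:y1,x0:x1])
    for i in range(1,k):
        if st[i,4]>10: print(n,"area",st[i,4],"box",st[i,:4]+[x0,y0,0,0],"c",c[i]+[x0,y0])
blobs("top"); blobs("side")
exp=np.array([[611.8,-36.2,268],[600.3,61.2,268],[590.3,164.4,268]])
print(proj("top",exp),proj("side",exp),proj("side",exp-[0,0,70]))
```

```text
t 22.13 pos [ 422.9 -255.   382. ] rot [-179.9   -0.    95.8] F [ 0.  -0.2 -0.1] w 54.6 0.0
shift/200 [ 0.3 -0.1  0. ] turn/90 -0.0018
top area 11 box [261 136   7   2] c [263.9 136.5]
top area 14 box [217 137  14   1] c [223.5 137. ]
top area 11 box [217 140  11   1] c [222. 140.]
top area 14 box [234 141  14   1] c [240.5 141. ]
top area 12 box [251 142  12   1] c [256.5 142. ]
top area 40 box [257 160   8   8] c [260.6 162.8]
top area 38 box [232 162   6   8] c [234.7 165.1]
top area 44 box [204 164   8   8] c [207.5 167.5]
side area 96 box [241 161   7  22] c [244.1 171.1]
side area 115 box [226 168   8  23] c [229.5 178.1]
side area 128 box [209 176   8  24] c [212.4 187.2]
side area 13 box [220 196   6   5] c [223.  197.7]
side area 16 box [187 219   6   9] c [190.6 222.1]
[[260.6 161.7]
 [234.8 164.6]
 [207.6 167.1]] [[243.8 163.9]
 [229.6 170.6]
 [212.  178.6]] [[244.  181.4]
 [230.1 189.1]
 [212.9 198.2]]
```

The turner's ball is in line with the two hung tools and at the same height. I check that it is still, then hand in.

servo_tool(
  rows=[
    [0, 0, 0, 0, 0.6],
    [0, 0, 0, 0, 0.6],
    [0, 0, 0, 0, 0.6],
    [0, 0, 0, 0, 0.6],
    [0, 0, 0, 0, 0.6],
    [0, 0, 0, 0, 0.6],
    [0, 0, 0, 0, 0.6],
    [0, 0, 0, 0, 0.6],
    [0, 0, 0, 0, 0.6],
    [0, 0, 0, 0, 0.6],
    [0, 0, 0, 0, 0.6],
    [0, 0, 0, 0, 0.6],
  ],
)

```text
time_s: 23.23
ee_pos: [421.6, -252.7, 383.1]
ee_rot: [-180.0, 0.0, 96.0]
force: [-0.5, 0.3, 0.4]
gripper_width: 54.4
gripper_force: 0.0
```

Run:
```python
from h import *
from workcell import job_done
a=vision.grab_frame("side").astype(int); c=vision.grab_frame("side").astype(int)
d=np.abs(a-c)[130:240,180:290].max(); print("diff",d)
h=cv2.cvtColor(c.astype(np.uint8),cv2.COLOR_RGB2HSV); m=cv2.inRange(h,(5,110,60),(16,230,210))[155:190,238:252]
cols=[(r+155,round(np.nonzero(m[r])[0].mean()+238,1)) for r in range(35) if m[r].any()]; print(cols)
print(job_done())
```

```text
diff 23
[(161, np.float64(244.0)), (162, np.float64(244.0)), (163, np.float64(244.3)), (164, np.float64(244.0)), (165, np.float64(244.0)), (166, np.float64(244.5)), (167, np.float64(244.7)), (168, np.float64(244.5)), (169, np.float64(244.5)), (170, np.float64(244.0)), (171, np.float64(244.0)), (172, np.float64(244.5)), (173, np.float64(244.5)), (174, np.float64(244.5)), (175, np.float64(243.8)), (176, np.float64(244.0)), (177, np.float64(244.0)), (178, np.float64(243.8)), (179, np.float64(244.0)), (180, np.float64(244.5)), (181, np.float64(244.5)), (182, np.float64(244.0))]
the job is handed in; nothing more can be done
None
```

The turner hangs upright in the free bracket, level and in line with the other two tools, and the job was handed in at about 23 s; after slackening it still leaned about 5°, so I straightened it by resting the blade edge on the worktop (about 19 N), I viewed 11 pictures (one over the limit), and I did not re-check the lemon and jar, though no move went near them.

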